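Slide the key jar caddy to its night place and pin it

ROBOT

A 7-joint arm with a two-finger parallel gripper is mounted at the origin on the work surface. World frame = base frame: x ahead of the robot, y to its left, z up, the work surface at z = 0. Lengths are in mm, angles in rad, forces in N, time in s.
With the tool pointing down it reaches from about 400 to 875 mm from the base axis. Payload 4.4 kg.
Tool frame: the origin (TCP) lies at the very end of the fingers, on their centre line; the grasp point (between the pads) lies 19 mm behind it (ctrl.grasp_offset is the distance from the TCP to the grasp point, in mm); z points along the fingers, y is the line along which they close (so a half turn about z gives the same grasp; the last joint's range is limited). The gripper opens to 85 mm and grips with 20 to 120 N. Pads are 22 mm wide; open, the fingers measure 114 mm over their backs; the gripper's body (76 mm by 85 mm) begins 54 mm behind the grasp point. The pads swing forward as they close: fully open they stand 13 mm farther back than shut.
Start: joints at [-1.292, 0.628, 0.038, 1.517, -0.027, 0.996, -0.02], TCP at [219.682, 611.766, 231.313] pointing down, gripper open.
Joint ranges: [-3.06, 3.06], [-0.37, 2.12], [-1.25, 1.32], [0.18, 2.47], [-1.1, 4.24], [0.23, 1.98], [-2.94, 2.94]. Speed limits (rad/s): [2.57, 2.57, 3.14, 3.14, 3.14, 3.14, 3.14].

INTERFACE

Orientations are given as [roll, pitch, yaw] about the fixed x, y, z axes, in that order (R = Rz(yaw) Ry(pitch) Rx(roll)).
In Python, from cell import status, cams, ctrl gives the robot as it stands.
- The arm moves only by the tool move_arm, never from a script. Its argument "plan" is a list of rows, each a list of 3 entries, a list of its own where there are three numbers: the shift along the world's x, y, z in mm, then the turn, a rotation vector about the world's x, y, z in degrees, then the opening, from 0 (shut) to 1 (fully open). In form: [[[x, y, z], [wx, wy, wz], gripper], ...]. A call has 1 to 10 rows; each row shifts and turns the commanded pose from where the row before left it; what a row does not reach is not made up. A row lasts 1/8 s, in which the tool goes at most 62.5 mm and 10.7 degrees, less where a joint would pass 70% of its speed; a pose out of reach is approached as far as the arm can. A call with a gripper value outside its range is refused whole. The fingers move at their own pace and stop on an object; the grip force is fixed at half the most. Time passes only in rows, so rows that do not move let the fingers close. It gives the time, the measured TCP pose, the force, the opening and the grip force at its end, in the units of the state.
- status.read_state(): the state, without advancing time (a new reading comes with each control period).
- cams.get_image(name): name is "scene" or "top"; returns the picture (480x640x3 uint8, blue, green, red); there is no depth.
- cams.camera_params(name): a dict with "K" (3x3 intrinsics, pixels), "k1" (the pictures are not rectified: a ray, as slopes to the right and down, at radius r is drawn at 1 + k1 r^2 times it, then the intrinsics apply), "pose" (4x4, takes a point from camera to world coordinates). Camera axes: x right, y down, z forward; pixel columns grow to the right and rows downward; lengths in mm; the calibration is good to about 2 mm. A picture is of the moment at which its call begins. camera_params takes no time and is no camera call.
- ctrl.finish_job(): hands the job in; it is judged then, once.
The state is a dict: "clock": time; "qpos": joint angles; "qd": joint speeds; "tau": joint torques, N m; "eef_pos": TCP position; "tool_rot": TCP orientation; "force": force on the tool from outside, world axes, zero at the start; "torque": the same for the moment, N m; "width": finger opening in mm; "gripper_force": force on a finger pad.
Only numpy, scipy, OpenCV 4.12 (cv2) and the standard library are available. Lean on these libraries where they do the work, as an engineer would, in place of code of your own. Each camera call takes 0.05 s, during which the arm holds its last target. There are 200 camera calls.

TASK

Slide the jar caddy along the shelf from the green-framed place to the orange-framed one, without lifting or tipping it, until its steel tongue is fully home in the yellow-topped dock. Then take the red-handled lock pin from its rubber stand and push it down through the dock and the tongue until its collar rests on the dock, and let go. Leave the other things on the shelf where they are.

Things in the scene. Friction and masses are not known exactly. Their poses are not given: they have to be found in the camera images.
- caddy: Loose blue steel tray 100 x 100 mm, walls 32 mm high, with a clear glass clip-lid jar (72 mm wide, top at 82 mm) fixed in it; 0.4 to 0.9 kg. Origin: centre of its underside. A steel tongue 40 mm wide, 22 to 32 mm above the shelf, sticks out along +y to 135 mm from the origin, with a vertical 17 mm hole at y = 110 mm. Black handle along -y at 46 to 64 mm height.
- caddy_handle (a point): Middle of the caddy's straight black pan handle, 55 mm above the caddy's underside, at (0, -100 mm) in the caddy's frame. The bar runs along the caddy's y from y = -53 to -148 mm, opposite the tongue; 14 mm wide (x), 18 mm high, nothing under it. Same axes as the caddy.
- caddy_hole (a point): Centre of the hole in the caddy's tongue, on the tongue's top face. Moves with the caddy, same axes.
- dock: Fixed dark steel dock, yellow top, 90 (x) x 66 x 50 mm high. Origin: on the shelf under its pin hole. Slot 44 mm wide, 14 to 40 mm high, open to its -y: mouth at y = -30 mm, flared guides to y = -53 mm (62 mm wide). Tongue stop at y = +26 mm; fully home, the caddy's origin is at (0, -110 mm) here, equal yaw. Orange frame on the shelf, 130 mm square, centred at (0, -110 mm), moves with the dock.
- dock_hole (a point): Centre of the dock's vertical pin hole, 17 mm across, at the top face of the yellow plate (50 mm above the shelf). The hole runs through the top plate, the slot and the lower plate.
- day_mark: Green frame 130 mm square printed on the shelf, where the caddy starts. Origin: its centre.
- pin: Steel lock pin, 92 mm long overall, standing upright. Origin: its lower tip, +z up the pin. Shaft 12 mm thick with a tapered tip, 46 mm long; then a collar 28 mm across, from 46 to 52 mm; then a red cylindrical grip 18 mm thick, from 52 to 92 mm. Weighs 90 g. Seated in stand or dock, its tip is 4 mm above the shelf.
- pin_stand: Black rubber block 70 x 70 x 50 mm, fixed, with a 15 mm vertical hole at its centre that holds the pin at the start. Origin: centre of its underside.
- padlock: Bystander: steel padlock with its brass key in it, lying flat, 50 mm wide, 132 mm long along its y, 22 mm high. Origin: underside, under the lock's body.
- door_stop: Bystander: blue silicone wedge, 125 (x) x 42 x 38 mm. Origin: centre of its underside.
- fob: Bystander: black plastic locker fob, 34 x 62 x 9 mm, lying flat. Origin: centre of its underside.
- mug: Bystander: white mug, 76 mm wide, 70 mm high, handle at its +y. Origin: centre of its underside.
- tape_roll: Bystander: cardboard-coloured roll, 100 mm across, 48 mm high, lying flat. Origin: centre of its underside.
There are look-alikes about, which are no part of the job. What is shaped like the pin but turquoise or white is not meant.

How it is judged (in metres and radians):
On the way, in this order (a step that is already met when the one before it is completed fails the run):
1. the caddy has been slid to the orange frame with its tongue fully home: tongue hole within 6 mm of the dock's hole, caddy flat on the shelf (horizontal distance between caddy_hole and dock_hole below 0.006 m and angle between the y axis of caddy and the y axis of dock, either way round below 0.12 rad and height (world z) of caddy below 0.004 m), for 0.2 s.
2. the pin stands in the dock, right down through dock and tongue (horizontal distance between pin and dock_hole below 0.006 m and horizontal distance between pin and caddy_hole below 0.006 m and height (world z) of pin below 0.01 m and angle between pin's own z axis and vertical below 0.12 rad), for 0.2 s.
At the end, for the whole second after the job is handed in: The caddy stands flat in the orange frame, its tongue hole within 6 mm of the dock's hole and its yaw within 0.12 rad of the dock's; the pin is upright (within 0.12 rad), within 6 mm of both holes, its tip less than 10 mm above the shelf; both are at rest (all of step 1 and all of step 2 and linear speed of each of caddy, pin below 0.02 m/s); the robot touches nothing.
It fails at once if the caddy is lifted more than 8 mm off the shelf (height (world z) of caddy above 0.008 m).
It fails at once if the caddy is tipped more than 0.15 rad (angle between caddy's own z axis and vertical above 0.15 rad).
It fails at once if a bystander (padlock, door stop, fob, mug, tape roll) is moved more than 20 mm (distance of any of padlock, door_stop, fob, mug, tape_roll from where it was at the start of the episode above 0.02 m).
It also fails if it takes over 69 s, if anything falls off the work surface, if the arm or the gripper's body presses on something with over 40 N, if the wrist force passes 120 N, or if a joint passes its speed limit or range.

## Working session

There is one attempt and no reset: what is moved stays moved. The work goes in short steps, Python scripts to look and compute and a tool call to move; the robot and the scene stay as the last step left them, time stands still between calls to the robot, and variables do not carry over. Pictures are saved under pics/ and viewed, at most 10 in all, crops included, and the job is handed in when it is done.

Besides the shell and the picture viewer there is one more tool, called after ">>>" by a JSON object that holds its "op" and its "data". move_arm: Moves the arm, as the interface text tells. Its arguments: {"type":"object","properties":{"plan":{"type":"array","items":{"type":"array"}}},"required":["plan"]}

```bash
mkdir -p pics; python3 - <<'E'
from cell import status,cams,ctrl
import cv2
for n in("scene","top"):
    cv2.imwrite(f"pics/{n}0.png",cams.get_image(n)); p=cams.camera_params(n); print(n,p)
print(status.read_state())
E
```

```text
scene {'K': array([[522.26256777,   0.        , 318.54253163],
       [  0.        , 522.26256777, 240.54576578],
       [  0.        ,   0.        ,   1.        ]]), 'k1': -0.03421152899699395, 'pose': array([[-2.38004083e-01,  7.75512882e-01, -5.84751081e-01,
         1.13691310e+03],
       [ 9.71260972e-01,  1.91576633e-01, -1.41246305e-01,
         7.59790501e+01],
       [ 2.48631382e-03, -6.01563100e-01, -7.98821416e-01,
         8.55161413e+02],
       [ 0.00000000e+00,  0.00000000e+00,  0.00000000e+00,
         1.00000000e+00]])}
top {'K': array([[614.60692883,   0.        , 317.53744575],
       [  0.        , 614.60692883, 234.47750482],
       [  0.        ,   0.        ,   1.        ]]), 'k1': -0.11979149363711657, 'pose': array([[ 2.14480569e-02, -9.91728786e-01,  1.26546417e-01,
         3.83684631e+02],
       [-9.99358175e-01, -2.48992996e-02, -2.57538798e-02,
        -5.02497799e+01],
       [ 2.86917811e-02, -1.25912826e-01, -9.91626312e-01,
         1.33881970e+03],
       [ 0.00000000e+00,  0.00000000e+00,  0.00000000e+00,
         1.00000000e+00]])}
{'clock': 0.1, 'qpos': array([-1.29182497,  0.6292574 ,  0.03842368,  1.51827753, -0.02700774,
        0.99631545, -0.02001419]), 'qd': array([ 0.00122526, -0.00116333, -0.00072254, -0.00312896, -0.00110525,
        0.00038006,  0.0009962 ]), 'tau': array([ 2.70640303e-03, -5.64532006e+01,  1.23018600e+00, -1.93973476e+01,
        1.12108776e-02,  5.43732269e-03,  1.15782720e-05]), 'eef_pos': array([219.45252823, 611.22622833, 230.47517745]), 'tool_rot': array([-3.13985199e+00, -6.75419443e-07,  2.79681972e+00]), 'force': array([-0.05924723,  0.3249278 , -1.07736158]), 'torque': array([-0.01270591, -0.06335627,  0.0545073 ]), 'gripper_force': 0.0, 'width': 85.4088679358245}
```

View pics/top0.png

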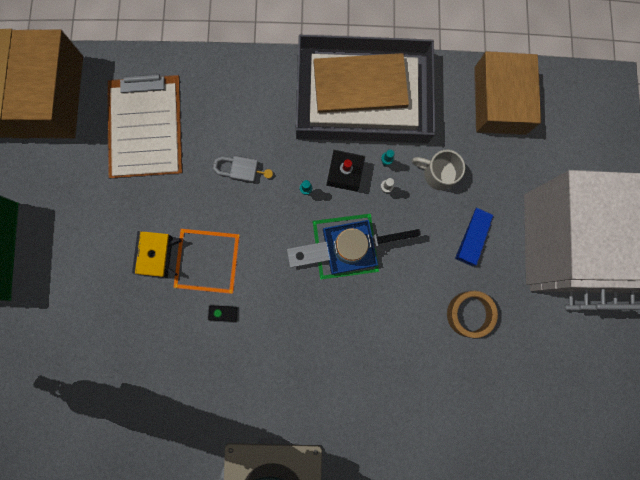

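View pics/scene0.png

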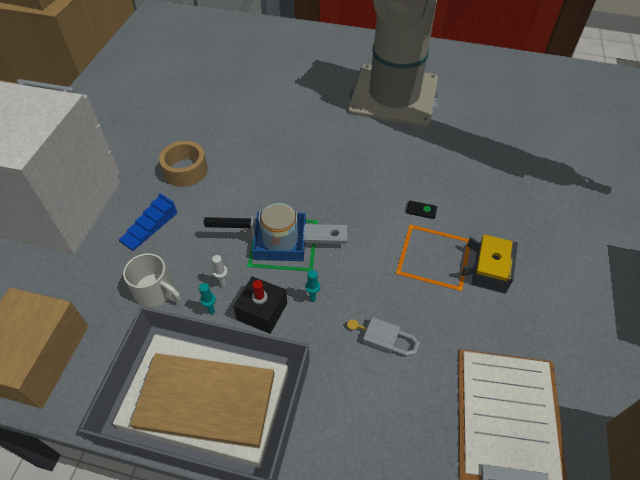

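Candidates for the pin: red grip in black block at top (347,166) / scene (259,290). Turquoise at top (389,157) and (306,187), white at (388,185) are look-alikes. I choose the red one and check it in a close crop.

```bash
python3 - <<'E'
import cv2
a=cv2.imread("pics/top0.png")
cv2.imwrite("pics/c1.png",cv2.resize(a[140:290,280:430],None,fx=4,fy=4,interpolation=cv2.INTER_CUBIC))
cv2.imwrite("pics/c2.png",cv2.resize(a[220:300,125:250],None,fx=6,fy=6,interpolation=cv2.INTER_CUBIC))
E
```

```text
(no output)
```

View pics/c1.png

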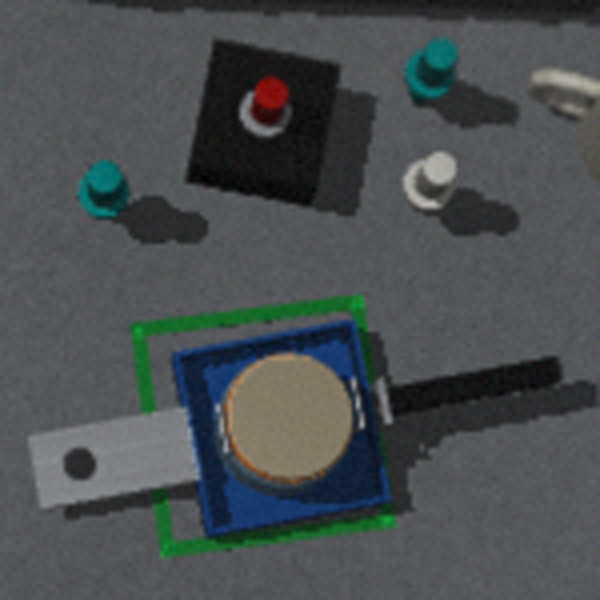

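View pics/c2.png

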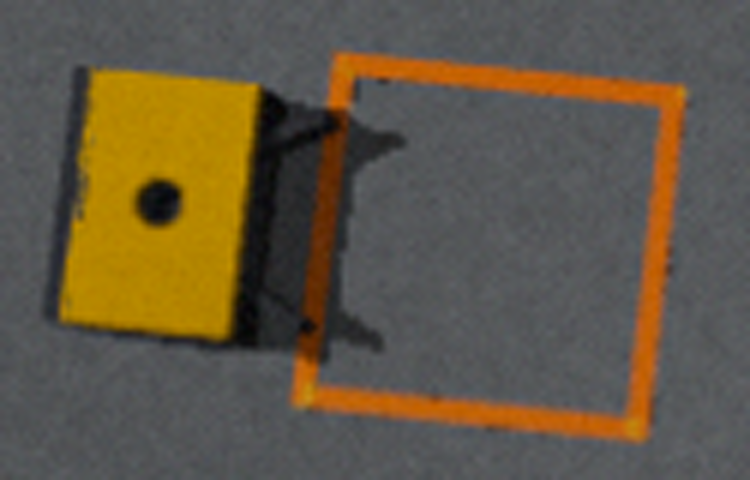

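Crop 1 shows the red-gripped pin (top at ~(272,88)) standing in the black block, the caddy with its tongue hole at (80,463) and handle end at (560,370). Crop 2 shows the dock hole at (159,203) and the orange frame corners.

```bash
cat > h.py <<'E'
import numpy as np,cv2
from cell import cams
def px2w(n,uv,z):
    p=cams.camera_params(n);k=np.array([p["k1"],0,0,0,0.])
    s=cv2.undistortPoints(np.array(uv,float).reshape(-1,1,2),p["K"],k)[:,0]
    d=np.c_[s,np.ones(len(s))]@p["pose"][:3,:3].T;o=p["pose"][:3,3]
    return o+d*((z-o[2])/d[:,2])[:,None]
def crop(n,c,x0,y0,f,z): return px2w(n,(np.array(c,float)+.5)/f-.5+[x0,y0],z)
def w2px(n,P):
    p=cams.camera_params(n);T=np.linalg.inv(p["pose"])
    return cv2.projectPoints(np.array(P,float).reshape(-1,3),cv2.Rodrigues(T[:3,:3])[0],T[:3,3],p["K"],np.array([p["k1"],0,0,0,0.]))[0][:,0]
E
python3 - <<'E'
from h import *
np.set_printoptions(precision=1,suppress=True)
A=lambda c,z:crop("top",c,280,140,4,z)
B=lambda c,z:crop("top",c,125,220,6,z)
print("grip top",A([[272,88]],96),"collar",A([[266,112]],56))
s=A([[213,40],[340,66],[312,205],[188,183]],50);print("stand",s.mean(0))
h=A([[80,463]],32)[0];t=A([[29,437],[40,508]],32);tr=A([[174,352],[353,320],[391,498],[209,535]],32)
he=A([[558,357],[561,383],[388,387],[390,413]],64)
print("hole",h,"tray",tr.mean(0),"tip",t.mean(0),"handle",he[:2].mean(0),he[2:].mean(0))
ang=lambda d:np.degrees(np.arctan2(-d[0],d[1])) # yaw of y axis
print("caddy yaw",ang(h-tr.mean(0)),ang(t.mean(0)-he[:2].mean(0)),[ang(d) for d in (tr[0]-tr[1],tr[3]-tr[2])], "hole-based origin dist",np.linalg.norm(h-tr.mean(0)))
d=B([[159,203]],50)[0];c=B([[90,70],[262,86],[233,341],[60,322]],50);f=B([[336,54],[686,90],[648,440],[294,405]],0)
print("dockhole",d,"top",c.mean(0),"frame",f.mean(0),"yaws",ang((d-f.mean(0))),[ang(v) for v in(c[0]-c[1],c[3]-c[2],f[0]-f[1],f[3]-f[2])],np.linalg.norm((d-f.mean(0))[:2]))
for n,u in (("scene",[[496,256]]),):print("dockhole scene",px2w(n,u,50))
print("scene: tongue hole",px2w("scene",[[335,233]],32),"grip top",px2w("scene",[[258,283]],96),"bystanders padlock/fob",px2w("scene",[[383,336],[417,344],[353,326]],11),px2w("scene",[[421,210]],9))
E
```

```text
grip top [[ 696.4 -141.8   96. ]] collar [[ 693.2 -141.7   56. ]]
stand [ 688.4 -140.8   50. ]
hole [504.6 -46.9  32. ] tray [ 527.1 -154.5   32. ] tip [498.9 -22.8  32. ] handle [ 556.8 -298.4   64. ] [ 538.6 -208.1   64. ]
caddy yaw 11.84787369025925 11.858068320692544 [np.float64(11.67654884041483), np.float64(12.757674403328204)] hole-based origin dist 109.95255857728593
dockhole [499.1 266.5  50. ] top [498.7 265.8  50. ] frame [490.9 156.5   0. ] yaws -4.2632473653925365 [np.float64(-3.8581332908427877), np.float64(-4.602683801276191), np.float64(-4.460525129128936), np.float64(-4.087386157686705)] 110.3287465026327
dockhole scene [[502.4 269.2  50. ]]
scene: tongue hole [[508.2 -42.2  32. ]] grip top [[ 694.6 -137.4   96. ]] bystanders padlock/fob [[698.2  88.9  11. ]
 [699.4 149.9  11. ]
 [691.5  33.   11. ]] [[386.3 118.5   9. ]]
```

>>> {"op": "move_arm", "data": {"plan": [[[26, -41, 0], [0, 0, -5.8], 1], [[26, -41, 0], [0, 0, -5.8], 1], [[26, -41, 0], [0, 0, -5.8], 1], [[26, -41, 0], [0, 0, -5.8], 1], [[26, -41, 0], [0, 0, -5.8], 1], [[26, -41, 0], [0, 0, -5.8], 1], [[26, -41, 0], [0, 0, -5.8], 1], [[26, -41, 0], [0, 0, -5.8], 1], [[26, -41, 0], [0, 0, -5.8], 1], [[26, -41, 0], [0, 0, -5.8], 1]]}}

```text
clock: 1.35
eef_pos: [480.2, 200.4, 231.2]
tool_rot: [-3.141, -0.0, 1.781]
force: [1.4, -0.7, -0.0]
width: 85.4
gripper_force: 0.0
```

>>> {"op": "move_arm", "data": {"plan": [[[7, -45, 0], [0, 0, 0], 1], [[7, -45, 0], [0, 0, 0], 1], [[7, -45, 0], [0, 0, 0], 1], [[7, -45, 0], [0, 0, 0], 1], [[7, -45, 0], [0, 0, 0], 1], [[7, -45, 0], [0, 0, 0], 1], [[7, -45, 0], [0, 0, 0], 1], [[7, -45, 0], [0, 0, 0], 1], [[7, -45, 0], [0, 0, 0], 1], [[0, 0, 0], [0, 0, 0], 1]]}}

```text
clock: 2.6
eef_pos: [541.9, -208.2, 231.1]
tool_rot: [-3.141, 0.003, 1.778]
force: [-0.2, 0.5, -0.5]
width: 85.9
gripper_force: 0.0
```

>>> {"op": "move_arm", "data": {"plan": [[[9, -47, 0], [0, 0, 0], 1], [[0, 0, -50], [0, 0, 0], 1], [[0, 0, -50], [0, 0, 0], 1], [[0, 0, -30], [0, 0, 0], 1], [[0, 0, 0], [0, 0, 0], 1], [[0, 0, 0], [0, 0, 0], 1]]}}

```text
clock: 3.35
eef_pos: [552.5, -250.1, 102.4]
tool_rot: [3.14, 0.001, 1.785]
force: [0.7, 0.1, -0.0]
width: 85.3
gripper_force: 0.0
```

```bash
python3 - <<'E'
from h import *
from cell import status
s=cams.get_image("scene")
cv2.imwrite("pics/c3.png",cv2.resize(s[160:310,170:370],None,fx=4,fy=4,interpolation=cv2.INTER_CUBIC))
S=status.read_state();print(S["eef_pos"],S["tool_rot"],w2px("scene",[S["eef_pos"]]))
E
```

```text
[ 552.80717695 -250.39863204  102.88884771] [3.13938888e+00 1.45167449e-03 1.78494719e+00] [[223.65074321 207.32227006]]
```

View pics/c3.png

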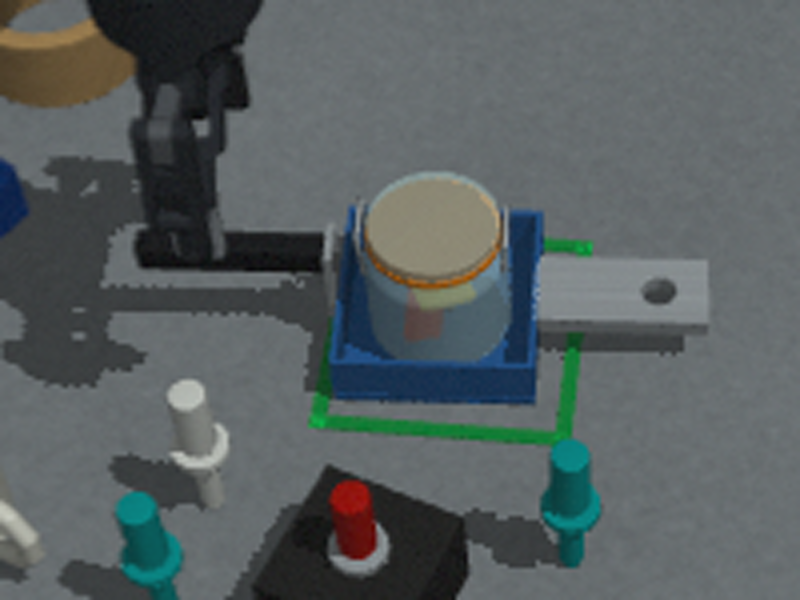

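The gripper (tips ~ (185,230) in the crop) is over the handle bar (140–330, 250). I descend and grip.

>>> {"op": "move_arm", "data": {"plan": [[[0, 0, -35], [0, 0, 0], 1], [[0, 0, -31], [0, 0, 0], 1], [[0, 0, 0], [0, 0, 0], 1], [[0, 0, 0], [0, 0, 0], 0.4], [[0, 0, 0], [0, 0, 0], 0], [[0, 0, 0], [0, 0, 0], 0], [[0, 0, 0], [0, 0, 0], 0], [[0, 0, 0], [0, 0, 0], 0], [[0, 0, 0], [0, 0, 0], 0]]}}

```text
clock: 4.53
eef_pos: [551.4, -250.6, 36.0]
tool_rot: [-3.141, 0.0, 1.784]
force: [-1.5, -0.3, 5.2]
width: 13.1
gripper_force: 58.7
```

```bash
python3 - <<'E'
from h import *
from cell import status
s=cams.get_image("top")
cv2.imwrite("pics/c4.png",cv2.resize(s[200:300,270:430],None,fx=5,fy=5,interpolation=cv2.INTER_CUBIC))
S=status.read_state();print(S)
E
```

```text
{'clock': 4.575, 'qpos': array([ 0.23944369,  0.84137967,  0.22988425,  1.78752261, -0.3301681 ,
        0.5504846 ,  0.89197544]), 'qd': array([ 7.44946022e-05,  6.06025333e-04, -1.27912957e-03, -1.39439754e-03,
        1.09084230e-03,  6.84489624e-04,  1.52289290e-03]), 'tau': array([ -0.45783545, -54.91097689,   3.88545647, -11.59260929,
        -0.33008725,  -0.5530463 ,  -0.12134439]), 'eef_pos': array([ 551.37793461, -250.64610373,   35.97722217]), 'tool_rot': array([-3.14134462e+00,  1.95141755e-04,  1.78441985e+00]), 'force': array([-2.05830548,  0.2384079 ,  5.3325666 ]), 'torque': array([0.01268517, 0.49329814, 0.11200778]), 'gripper_force': 58.69021654129028, 'width': 12.579395620406146}
```

View pics/c4.png

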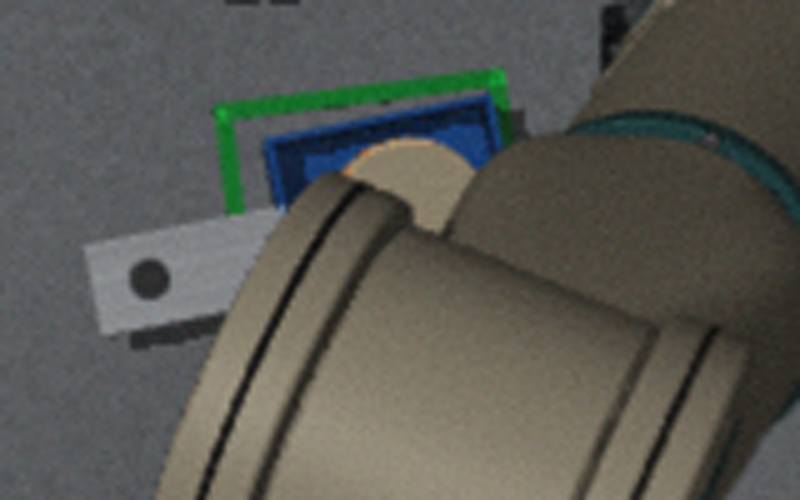

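>>> {"op": "move_arm", "data": {"plan": [[[-4, 10, 0], [0, 0, -0.8], 0], [[-8, 22, 0], [0, 0, -1.8], 0], [[-8, 24, 0], [0, 0, -1.8], 0], [[-9, 25, 0], [0, 0, -2], 0], [[-9, 25, 0], [0, 0, -2], 0], [[-9, 25, 0], [0, 0, -2], 0], [[-9, 25, 0], [0, 0, -2], 0], [[-9, 24, 0], [0, 0, -2], 0], [[-8, 20, 0], [0, 0, -1.6], 0], [[0, 10, 0], [0, 0, -0.5], 0]]}}

```text
clock: 5.82
eef_pos: [478.8, -41.6, 36.0]
tool_rot: [3.139, 0.003, 1.495]
force: [-1.1, -6.8, 6.3]
width: 13.1
gripper_force: 59.0
```

```bash
python3 - <<'E'
from h import *
from cell import status
s=cams.get_image("scene")
cv2.imwrite("pics/c5.png",cv2.resize(s[170:320,320:520],None,fx=4,fy=4,interpolation=cv2.INTER_CUBIC))
S=status.read_state();print(S)
E
```

```text
{'clock': 5.875, 'qpos': array([-0.14555781,  0.74926289,  0.25423474,  2.13453516, -0.56885737,
        0.32000308,  0.51237338]), 'qd': array([ 0.01949445,  0.00040715, -0.0075975 , -0.00905926,  0.00592905,
        0.01643588,  0.02749631]), 'tau': array([-1.98022060e+00, -4.45804453e+01,  1.36023134e+00, -6.16828591e+00,
       -5.55287171e-01,  3.63639230e-01, -4.06111311e-02]), 'eef_pos': array([478.81809541, -40.41621277,  36.0129707 ]), 'tool_rot': array([3.13976265e+00, 1.81884250e-03, 1.49553575e+00]), 'force': array([-1.24574439, -3.26858518,  8.13223917]), 'torque': array([-0.77931603,  0.42959436, -0.00367725]), 'gripper_force': 59.14918005466461, 'width': 13.204238703735543}
```

View pics/c5.png

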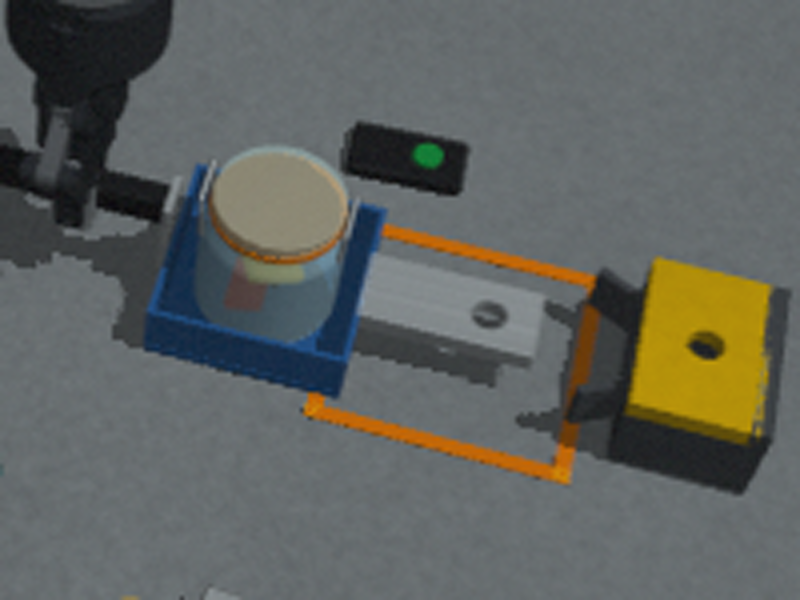

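The tongue points at the guides: its hole is at crop (489,314), the dock hole at (706,345). I compute the offset in the dock's axes.

```bash
python3 - <<'E'
from h import *
C=lambda c,z:crop("scene",c,320,170,4,z)
h=C([[489,314]],32)[0];d=C([[706,345]],50)[0];t=C([[547,293],[532,366]],32).mean(0)
y=np.radians(-4.3);Y=np.array([-np.sin(y),np.cos(y)]);X=np.array([Y[1],-Y[0]])
print(h,d,(d-h)[:2]@X,(d-h)[:2]@Y,"tongue yaw",np.degrees(np.arctan2(-(t-h)[0],(t-h)[1])))
c=C([[655,259],[773,284],[748,442],[630,406]],50);print(c, (c.mean(0)-h)[:2]@X)
E
```

```text
[494.49681355 169.15531546  32.        ] [502.07235995 269.43157783  50.        ] 0.03563576485658543 100.56200290683313 tongue yaw -7.264117206181742
[[455.52376833 243.01853658  50.        ]
 [457.23478061 299.89839382  50.        ]
 [553.0585797  290.47025714  50.        ]
 [545.94048448 236.25813609  50.        ]] 1.0517140240316958
```

>>> {"op": "move_arm", "data": {"plan": [[[0.5, 7, 0], [0, 0, 0], 0], [[0.8, 10, 0], [0, 0, 0], 0], [[0.8, 10, 0], [0, 0, 0], 0], [[0.7, 10, 0], [0, 0, 0], 0], [[0.7, 10, 0], [0, 0, 0], 0], [[0.7, 10, 0], [0, 0, 0], 0], [[0, 0, 0], [0, 0, 0], 0]]}}

```text
clock: 6.75
eef_pos: [483.6, 15.7, 36.0]
tool_rot: [3.139, 0.002, 1.495]
force: [-0.1, -3.6, 6.6]
width: 12.9
gripper_force: 59.1
```

>>> {"op": "move_arm", "data": {"plan": [[[0.7, 10, 0], [0, 0, 0], 0], [[0.8, 10, 0], [0, 0, 0], 0], [[0.8, 10, 0], [0, 0, 0], 0], [[0.5, 7, 0], [0, 0, 0], 0], [[0.3, 4, 0], [0, 0, 0], 0], [[0.2, 2, 0], [0, 0, 0], 0], [[0, 0, 0], [0, 0, 0], 0]]}}

```text
clock: 7.62
eef_pos: [486.6, 57.0, 36.0]
tool_rot: [3.139, 0.003, 1.494]
force: [-0.9, -7.8, 7.5]
width: 12.9
gripper_force: 59.2
```

>>> {"op": "move_arm", "data": {"plan": [[[0.1, 1.5, 0], [0, 0, 0], 0], [[0.1, 1.5, 0], [0, 0, 0], 0], [[0, 0, 0], [0, 0, 0], 0]]}}

```text
clock: 8.0
eef_pos: [486.8, 59.0, 36.1]
tool_rot: [3.139, 0.004, 1.493]
force: [-0.8, -9.3, 8.8]
width: 13.0
gripper_force: 59.3
```

>>> {"op": "move_arm", "data": {"plan": [[[0.1, 1, 0], [0, 0, 0], 0], [[0, 0, 0], [0, 0, 0], 0]]}}

```text
clock: 8.25
eef_pos: [486.7, 59.0, 36.0]
tool_rot: [3.139, 0.005, 1.492]
force: [-1.1, -12.2, 8.5]
width: 13.4
gripper_force: 59.3
```

>>> {"op": "move_arm", "data": {"plan": [[[0.1, 2, 0], [0, 0, 0], 0], [[0, 0, 0], [0, 0, 0], 0]]}}

```text
clock: 8.5
eef_pos: [486.7, 59.0, 36.0]
tool_rot: [3.139, 0.008, 1.491]
force: [-1.2, -16.2, 9.1]
width: 13.2
gripper_force: 59.4
```

>>> {"op": "move_arm", "data": {"plan": [[[0, -2, 0], [0, 0, 0], 0.3], [[0, 0, 0], [0, 0, 0], 1], [[0, 0, 0], [0, 0, 0], 1], [[0, 0, 0], [0, 0, 0], 1], [[0, 0, 0], [0, 0, 0], 1], [[0, 0, 20], [0, 0, 0], 1], [[0, 0, 45], [0, 0, 0], 1], [[0, 0, 55], [0, 0, 0], 1], [[0, 0, 55], [0, 0, 0], 1]]}}

```text
clock: 9.62
eef_pos: [486.2, 63.9, 211.9]
tool_rot: [-3.141, 0.0, 1.496]
force: [1.3, 0.2, -0.4]
width: 85.5
gripper_force: 0.0
```

```bash
python3 - <<'E'
from h import *
s=cams.get_image("top")
cv2.imwrite("pics/t6.png",s)
s=cams.get_image("scene")
cv2.imwrite("pics/c6.png",cv2.resize(s[170:320,320:520],None,fx=4,fy=4,interpolation=cv2.INTER_CUBIC))
E
```

```text
(no output)
```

View pics/c6.png

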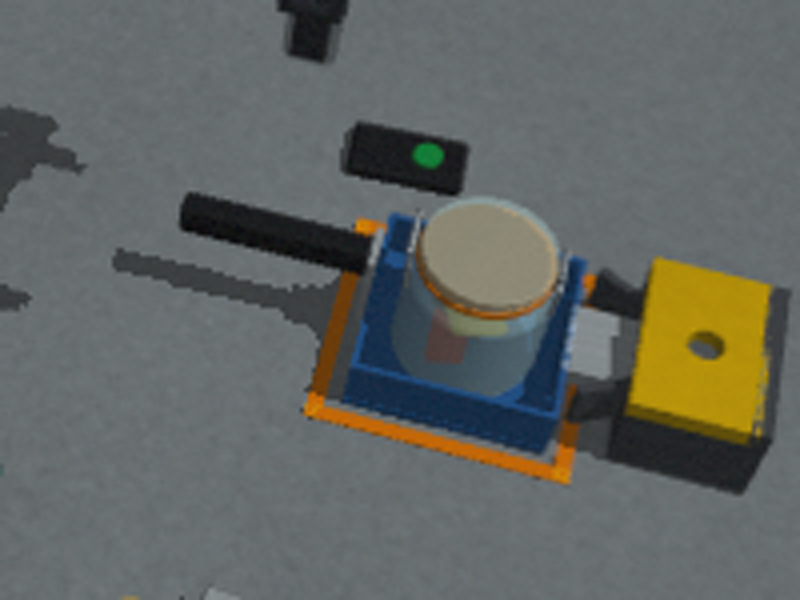

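Caddy is home: tray lies inside the orange frame, tongue is in the slot at crop (595,345), and fob is untouched. Now the pin and its neighbours.

```bash
python3 - <<'E'
from h import *
np.set_printoptions(precision=1,suppress=True)
for n in("top","scene"):
    a=cv2.imread(f"pics/{n}0.png");hsv=cv2.cvtColor(a,cv2.COLOR_BGR2HSV)
    m=(((hsv[...,0]<8)|(hsv[...,0]>172))&(hsv[...,1]>150)&(hsv[...,2]>60)).astype(np.uint8)
    k,_,st,ce=cv2.connectedComponentsWithStats(m)
    for s,c in zip(st[1:],ce[1:]):
        if 25<s[4]<600 and (n=="top" or s[1]>200): print(n,s,c,"z76",px2w(n,[c],76)[0])
    print("pred", [ (x,y,w2px(n,[[x,y,76]])[0],w2px(n,[[x,y,96]])[0]) for x,y in((693,-141),)])
A=lambda c,z:crop("top",c,280,140,4,z)
print("white,teal,teal tops",A([[438,165],[440,55],[106,174]],88))
print("tray rim",px2w("top",[[330,141],[380,142]],40))
E
```

```text
top [343 159   9   9  61] [347.3 163.2] z76 [ 698.1 -142.6   76. ]
pred [(693, -141, array([346.5, 165.5]), array([347.2, 163.2]))]
scene [252 280  12  20 177] [258.  289.2] z76 [ 695.1 -139.2   76. ]
pred [(693, -141, array([257.3, 287.9]), array([256.3, 281.8]))]
white,teal,teal tops [[ 659.8 -229.8   88. ]
 [ 719.  -230.6   88. ]
 [ 650.1  -56.7   88. ]]
tray rim [[ 755.5 -106.8   40. ]
 [ 756.8 -216.3   40. ]]
```

>>> {"op": "move_arm", "data": {"plan": [[[35, -34, 0], [0, 0, 5.8], 1], [[35, -34, 0], [0, 0, 5.8], 1], [[35, -34, 0], [0, 0, 5.8], 1], [[35, -34, 0], [0, 0, 5.8], 1], [[35, -34, 0], [0, 0, 5.8], 1], [[34, -36, 0], [0, 0, 5], 1], [[0, 0, -45], [0, 0, 0], 1], [[0, 0, -40], [0, 0, 0], 1], [[0, 0, 0], [0, 0, 0], 1], [[0, 0, 0], [0, 0, 0], 1]]}}

```text
clock: 10.98
eef_pos: [696.3, -142.5, 126.4]
tool_rot: [3.141, 0.001, 2.09]
force: [0.9, -0.1, 0.4]
width: 85.5
gripper_force: 0.0
```

```bash
python3 - <<'E'
from h import *
s=cams.get_image("scene")
cv2.imwrite("pics/c7.png",cv2.resize(s[190:340,170:370],None,fx=4,fy=4,interpolation=cv2.INTER_CUBIC))
E
```

```text
(no output)
```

View pics/c7.png

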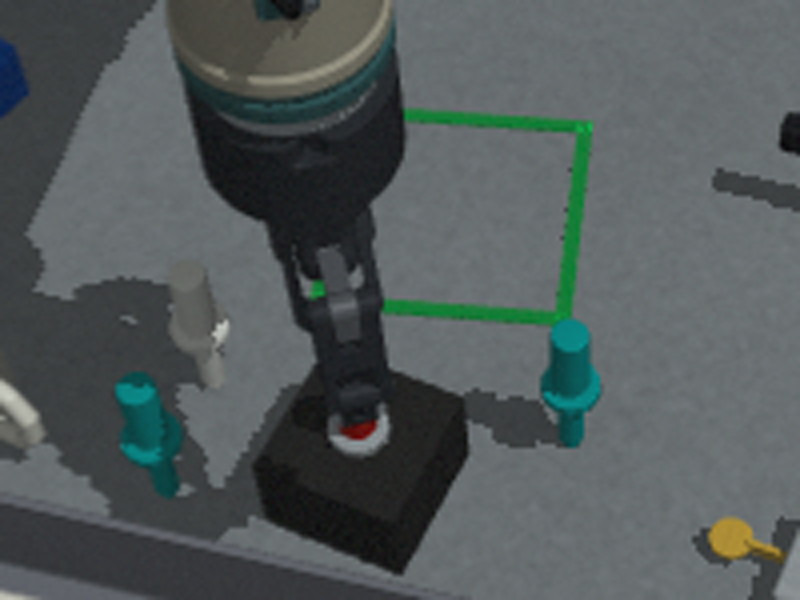

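The gripper straddles the red pin (crop ~(355,428)), with the look-alikes well clear. Descending and gripping.

>>> {"op": "move_arm", "data": {"plan": [[[0, 0, -35], [0, 0, 0], 1], [[0, 0, -28], [0, 0, 0], 1], [[0, 0, 0], [0, 0, 0], 1], [[0, 0, 0], [0, 0, 0], 0.4], [[0, 0, 0], [0, 0, 0], 0], [[0, 0, 0], [0, 0, 0], 0], [[0, 0, 0], [0, 0, 0], 0], [[0, 0, 0], [0, 0, 0], 0], [[0, 0, 0], [0, 0, 0], 0]]}}

```text
clock: 12.15
eef_pos: [696.0, -142.4, 63.1]
tool_rot: [3.141, 0.0, 2.09]
force: [-1.3, 0.3, 6.0]
width: 16.6
gripper_force: 58.4
```

>>> {"op": "move_arm", "data": {"plan": [[[0, 0, 5], [0, 0, 0], 0], [[0, 0, 15], [0, 0, 0], 0], [[0, 0, 25], [0, 0, 0], 0], [[0, 0, 30], [0, 0, 0], 0], [[0, 0, 20], [0, 0, 0], 0], [[0, 0, 0], [0, 0, 0], 0], [[0, 0, 0], [0, 0, 0], 0]]}}

```text
clock: 13.02
eef_pos: [694.8, -141.9, 156.3]
tool_rot: [-3.14, -0.001, 2.09]
force: [-0.2, -0.9, -1.9]
width: 16.5
gripper_force: 58.5
```

>>> {"op": "move_arm", "data": {"plan": [[[-15, 32, 0], [0, 0, 0], 0], [[-20, 42, 0], [0, 0, 0], 0], [[-20, 42, 0], [0, 0, 0], 0], [[-20, 42, 0], [0, 0, 0], 0], [[-20, 42, 0], [0, 0, 0], 0], [[-20, 42, 0], [0, 0, 0], 0], [[-20, 42, 0], [0, 0, 0], 0], [[-20, 42, 0], [0, 0, 0], 0], [[-20, 42, 0], [0, 0, 0], 0], [[-18, 41, 0], [0, 0, 0], 0]]}}

```text
clock: 14.28
eef_pos: [500.9, 267.8, 156.1]
tool_rot: [-3.139, -0.0, 2.09]
force: [1.1, -1.1, -0.5]
width: 16.5
gripper_force: 58.6
```

>>> {"op": "move_arm", "data": {"plan": [[[0, 0, -20], [0, 0, 0], 0], [[0, 0, -16], [0, 0, 0], 0], [[0, 0, 0], [0, 0, 0], 0], [[0, 0, 0], [0, 0, 0], 0]]}}

```text
clock: 14.78
eef_pos: [503.2, 265.8, 121.3]
tool_rot: [-3.141, 0.0, 2.088]
force: [-0.4, -0.4, 0.2]
width: 16.1
gripper_force: 58.6
```

```bash
python3 - <<'E'
from h import *
a=cams.get_image("scene")[180:300,430:560];b=cams.get_image("top")[190:310,90:220]
f=lambda i:cv2.resize(i,(400,369),interpolation=cv2.INTER_CUBIC)
cv2.imwrite("pics/c8.png",np.hstack([f(a),f(b)]))
for n in("scene","top"):print(w2px(n,[[502,267,50],[502,267,60]]))
E
```

```text
[[494.83115281 255.59496351]
 [496.27237981 252.52217093]]
[[150.92531594 252.03659384]
 [149.78677785 251.56960409]]
```

View pics/c8.png

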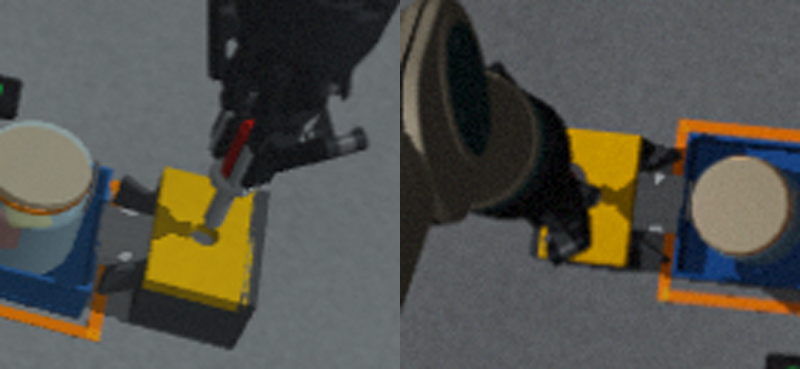

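The pin hangs over the dock: tip at about left crop (213,225), hole at about (205,237). That is close to what a vertical pin just above the hole should show. My picture budget is used up, so I check the alignment numerically.

```bash
python3 - <<'E'
from h import *
a=cams.get_image("scene");x0,y0,x1,y1=486,232,520,264
hsv=cv2.cvtColor(a,cv2.COLOR_BGR2HSV)
for v in range(y0,y1):
    s=""
    for u in range(x0,x1):
        h,sa,va=map(int,hsv[v,u]); s+= ("Y" if va>120 else "y") if 15<h<35 and sa>130 else "R" if (h<8 or h>172) and sa>130 else str(min(9,va//26))
    print(v,s)
print("vertical pin at 502,267: tip/collar",w2px("scene",[[502,267,62],[502,267,104]]))
E
```

```text
232 444444444444433322RRR1222211011001
233 44444444444443222RRR12222100101001
234 44444444444443322RRR12222100110100
235 YYY54444444433332RR122221100011010
236 YYYYYYY5444322332RR122221010001112
237 YYYYYYYYYYY532332R1222211101101114
238 YYYYYYYYYYYYY223322222210001111124
239 YYYYYYYYYYYYY323332222210000111244
240 YYYYYYYYYYYYYY32333222210012244444
241 YYYYYYYYYYYYYYy2223223222543344444
242 YYYYYYYYYYYYYY32222223333333222344
243 YYYYYYYYYYYYYY32222222334Yy2222244
244 YYYYYYYYYYYYYy222222yYYYYY32222344
245 YYYYYYYYYYYYY3222224YYYYYY32222344
246 YYYYYYYYYYYYy222223YYYYYYY32222344
247 YYYYYYYYYYYY3222234YYYYYYY32222344
248 YYYYYYYYYYYY222233YYYYYYYY32222444
249 YYYYYYYYYYY3222333YYYYYYYY22222444
250 YYYYYYYYYYY2222334YYYYYYYy22222444
251 yYYYYYYYYYY222233YYYYYYYYy22222444
252 yyyyYYYYYYY222334YYYYYYYY322222444
253 yyyyyyYYyyy22334YYYYYYYYY322223444
254 yyyyyyyyyyyy23YYYYYYYYYYY332223444
255 yyyyyyy333yyyyyYYYYYYYYYY322223444
256 YYyyyy333333yyyYYYYYYYYYY222223444
257 YYYYyYY333332yyYYYYYYYYYY332224444
258 YYYYYYYY333332yYYYYYYYYYY432224444
259 YYYYYYYYYY333YYYYYYYYYYYYY32234444
260 YYYYYYYYYYYYYYYYYYYYYYYYYY32224444
261 YYYYYYYYYYYYYYYYYYYYYYYYYY32234444
262 YYYYYYYYYYYYYYYYYYYYYYYYYY32234444
263 YYYYYYYYYYYYYYYYYYYYYYYYYY32234444
vertical pin at 502,267: tip/collar [[496.56336822 251.90162481]
 [502.89444282 238.38869432]]
```

>>> {"op": "move_arm", "data": {"plan": [[[0, -1.5, -6], [0, 0, 0], 0], [[0, 0, -6], [0, 0, 0], 0], [[0, 0, -4], [0, 0, 0], 0], [[0, 0, -4], [0, 0, 0], 0], [[0, 0, 0], [0, 0, 0], 0]]}}

```text
clock: 15.55
eef_pos: [502.4, 265.2, 100.9]
tool_rot: [-3.141, -0.0, 2.09]
force: [-0.5, -0.6, -1.4]
width: 16.6
gripper_force: 58.6
```

>>> {"op": "move_arm", "data": {"plan": [[[0, 0, -4], [0, 0, 0], 0], [[0, 0, -4], [0, 0, 0], 0], [[0, 0, -4], [0, 0, 0], 0], [[0, 0, -3], [0, 0, 0], 0], [[0, 0, 0], [0, 0, 0], 0]]}}

```text
clock: 16.18
eef_pos: [502.4, 265.2, 86.0]
tool_rot: [-3.141, -0.0, 2.09]
force: [-0.1, 0.5, -1.5]
width: 16.5
gripper_force: 58.6
```

>>> {"op": "move_arm", "data": {"plan": [[[0, 0, -4], [0, 0, 0], 0], [[0, 0, -4], [0, 0, 0], 0], [[0, 0, -3], [0, 0, 0], 0], [[0, 0, 0], [0, 0, 0], 0]]}}

```text
clock: 16.68
eef_pos: [502.4, 265.1, 75.0]
tool_rot: [-3.141, -0.0, 2.09]
force: [0.1, -0.2, -1.3]
width: 16.8
gripper_force: 58.6
```

Through the tongue (tip about 16 mm) without contact. Now to the collar.

>>> {"op": "move_arm", "data": {"plan": [[[0, 0, -4], [0, 0, 0], 0], [[0, 0, -4], [0, 0, 0], 0], [[0, 0, -2], [0, 0, 0], 0], [[0, 0, -1], [0, 0, 0], 0], [[0, 0, 0], [0, 0, 0], 0]]}}

```text
clock: 17.3
eef_pos: [502.6, 265.2, 64.3]
tool_rot: [-3.141, -0.0, 2.09]
force: [0.4, -0.2, -1.0]
width: 16.7
gripper_force: 58.6
```

>>> {"op": "move_arm", "data": {"plan": [[[0, 0, -1], [0, 0, 0], 0], [[0, 0, -1], [0, 0, 0], 0], [[0, 0, 0], [0, 0, 0], 0]]}}

```text
clock: 17.68
eef_pos: [502.7, 265.3, 63.1]
tool_rot: [3.141, -0.0, 2.09]
force: [-1.5, -0.6, 5.9]
width: 16.6
gripper_force: 59.4
```

>>> {"op": "move_arm", "data": {"plan": [[[0, 0, 0], [0, 0, 0], 0.3], [[0, 0, 0], [0, 0, 0], 1], [[0, 0, 0], [0, 0, 0], 1], [[0, 0, 0], [0, 0, 0], 1], [[0, 0, 0], [0, 0, 0], 1], [[0, 0, 15], [0, 0, 0], 1], [[0, 0, 35], [0, 0, 0], 1], [[0, 0, 50], [0, 0, 0], 1], [[0, 0, 50], [0, 0, 0], 1], [[0, 0, 0], [0, 0, 0], 1]]}}

```text
clock: 18.92
eef_pos: [505.4, 266.1, 217.4]
tool_rot: [3.132, -0.0, 2.09]
force: [-0.3, 0.7, -0.2]
width: 85.4
gripper_force: 0.0
```

```bash
python3 - <<'E'
from h import *
from cell import status
a=cams.get_image("scene");hsv=cv2.cvtColor(a,cv2.COLOR_BGR2HSV)
m=(((hsv[...,0]<8)|(hsv[...,0]>172))&(hsv[...,1]>150)&(hsv[...,2]>60)).astype(np.uint8)
k,_,st,ce=cv2.connectedComponentsWithStats(m)
print([(s.tolist(),c) for s,c in zip(st[1:],ce[1:]) if s[4]>25 and s[1]>100])
print("expected grip mid/top",w2px("scene",[[502,270,76],[502,270,96]]))
print(status.read_state()["force"])
E
```

```text
[([494, 239, 13, 19, 151], array([500.13245033, 247.89403974]))]
expected grip mid/top [[500.25993127 247.81260908]
 [503.31689657 241.35020183]]
[ 0.27162707 -0.91251666  0.30035007]
```

The red grip is centred where a seated, upright pin should be: (500.1,247.9) measured against (500.3,247.8) expected.

```bash
python3 -c "
from cell import ctrl
print(ctrl.finish_job())"
```

```text
the job is handed in; nothing more can be done
None
```

I slid the caddy fully home in the dock and seated the red-handled pin through dock and tongue until its collar touched the dock. I then let go, backed the arm off and handed the job in at about 19 s; no verdict came back.

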